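# Load the white reference cassette into the seed analyser

## Task

Take the blue cassette with the white tile by its fin and slide it, nose first, into the slot of the white analyser until you feel it come up against the sprung stop hidden inside: press it gently but firmly onto the stop, without ramming it, then let go and leave it home. Leave the dark-tiled cassette, the bottles, the dishes and the tube where they are.

Things in the scene. Friction and masses are not known exactly. Their poses are not given: they have to be found in the camera images.
- refcas_fin (a point): Middle of the black grip fin of the loose blue cassette with the WHITE tile, 40 mm above its underside. Fin 30 mm long (x), 16 mm wide (y), top 60 mm above the underside: pinch it across y from above. A cross plate 5 mm thick, 30 mm wide, closes its +x end. Plate 120 x 60 x 14 mm, 0.14 to 0.28 kg, flat on the bench. +x points to the nose, which goes in first and lies 105 mm away.
- refcas_nose (a point): Middle of the nose face of the white-tiled cassette, 7 mm above its underside, 105 mm in +x from the fin point and 33 mm below it; same axes, z up.
- analyser: White and grey desktop analyser, fixed. Origin on the bench below the middle of its slot's mouth; +x points into the slot, z up. Slot 63 mm wide (1.5 mm spare each side of the cassette), 17 mm high, its floor 12 mm above the bench; roof 40 mm above the bench over the first 110 mm, then a case 85 mm high. 160 mm wide, 240 mm long behind the mouth.
- deck (a point): Middle of the front edge of the metal deck before the slot, on its top, 12 mm above the bench; same axes as the analyser. The deck is 100 mm wide, runs 140 mm level to the mouth and on as the slot's floor. Two black guides on it, 12 mm high, start 38 mm before the mouth and narrow from about 73 to 63 mm apart.
- mouth (a point): Middle of the lower edge of the slot's mouth, at floor height. Hidden inside is a sprung stop pad, its face 40 to 75 mm beyond this point, different each time. It gives about 2 N at first touch, 2.5 N more per mm pushed, and is solid after 4 mm. Sliding takes 0.5 to 3 N. With the cassette home, the middle of its fin is 30 to 65 mm before the mouth.
- roof (a point): Middle of the upper front edge of the slot's roof, 40 mm above the bench, straight above the mouth (blue stripe).
- darkcas_fin (a point): Grip point of the other cassette, same shape and axes, with a DARK GREEN tile; lies on the bench, to be left alone.
- bottle_a: Glass bottle with black cap and label, 72 mm diameter, 170 mm high; origin under its centre. Leave alone.
- bottle_b: Glass bottle with black cap, no label, 72 mm diameter, 170 mm high; origin under its centre. Leave alone.
- washbottle: White plastic bottle, 84 mm diameter, 160 mm high; origin under its centre. Leave alone.
- dish_a: Closed round dish, 96 mm diameter, 18 mm high; origin under its centre. Leave alone.
- dish_b: Another closed round dish, same size. Leave alone.
- tube: Sample tube with blue cap lying on the bench, 98 mm long in x, 30 mm thick; origin under its centre. Leave alone.
Mind the look-alikes: they are no part of the job. Leave any orange, red or yellow look-alike of the part that bears refcas_fin alone.

How it is judged:
By the outcome, as a careful person would: the job done as asked, in the order asked, and still so for the second after the job is handed in, with the robot touching nothing.
It also fails if it takes over 69 s, if anything falls off the work surface, if the arm or the gripper's body presses on something with over 40 N, if the wrist force passes 120 N, or if a joint passes its speed limit or range.

## Robot

A 7-joint arm with a two-finger parallel gripper is mounted at the origin on the work surface. World frame = base frame: x ahead of the robot, y to its left, z up, the work surface at z = 0. Lengths are in mm, angles in rad, forces in N, time in s.
With the tool pointing down it reaches from about 425 to 875 mm from the base axis. Payload 9.9 kg.
Tool frame: the origin (TCP) lies at the very end of the fingers, on their centre line; the grasp point (between the pads) lies 19 mm behind it (hold_point_z is the distance from the TCP to the grasp point, in mm); z points along the fingers, y is the line along which they close (so a half turn about z gives the same grasp; the last joint's range is limited). The gripper opens to 85 mm and grips with 20 to 120 N. Pads are 22 mm wide; open, the fingers measure 114 mm over their backs; the gripper's body (76 mm by 85 mm) begins 54 mm behind the grasp point. The pads swing forward as they close: fully open they stand 13 mm farther back than shut.
Start: joints at [1.196, 0.576, 0.025, 1.437, -0.015, 1.129, -0.057], TCP at [193.54, -646.662, 231.289] pointing down, gripper open.
Joint ranges: [-2.76, 2.76], [-0.34, 2.15], [-1.52, 1.57], [0.19, 2.46], [-1.09, 4.23], [0.17, 1.99], [-2.82, 2.82]. Speed limits (rad/s): [2.22, 2.22, 3.01, 3.01, 3.14, 3.14, 3.14].

## Interface

Orientations are given as a 3x3 rotation matrix whose columns are the frame's x, y, z axes.
In Python, from bench import * gives the robot as it stands. The module is installed in compiled form; this text tells all that it offers.
- The arm moves only by the shell command python3 -m inch 'ROWS' [OPENING] [FORCE]. ROWS is JSON, a list of rows, each a list of 4 numbers: the shift along the tool's x, y, z in cm, then the turn about the tool's z in degrees. A call has 1 to 8 rows; each row shifts and turns the commanded pose from where the row before left it, along the tool's axes as they then stand; what a row does not reach is not made up. A row lasts 1/10 s, in which the tool goes at most 50 mm and 8.59 degrees, less where a joint would pass 70% of its speed; a pose out of reach is approached as far as the arm can. A call with a gripper value outside its range is refused whole. OPENING is the opening, from 0 (shut) to 1 (fully open), set as the call begins (- or left out, the last holds). The fingers move at their own pace and stop on an object; FORCE is the grip in N (left out, the last holds). Time passes only in rows, so rows that do not move let the fingers close. It gives the time, the measured TCP pose, the force, the opening and the grip force at its end, in the units of the state.
- read_state(): the state, without advancing time (a new reading comes with each control period).
- snapshot(name): name is "scene" or "top" or "wrist"; returns (picture, depth): 420x560x3 uint8, red, green, blue; 420x560 float32, mm along the optical axis (not along the pixel's ray), 0 where there is no reading.
- camera_info(name): a dict with "K" (3x3 intrinsics, pixels), "cam_to_world" (4x4, takes a point from camera to world coordinates). Camera axes: x right, y up, looking along -z (the intrinsics and any distortion apply to the point x, -y, -z); pixel columns grow to the right and rows downward; lengths in mm; the calibration is good to about 2 mm. A picture is of the moment at which its call begins: read the wrist's pose just before it. camera_info takes no time and is no camera call; for the wrist camera it gives the pose at the moment of the call.
- job_done(): hands the job in; it is judged then, once.
Trained networks look in the newest picture that a camera, given by its name, has taken for a name from the list of things; names that differ only in an ending like _2 or _b are one class to them, and where a whole thing is asked for, a point or a joint stands for the part that bears it (a point fixed in the world has none). Each returns a list of dicts, best first, with "p" (0 to 1); they miss things now and then, are a little off and sometimes report something else, mostly with a low value. They report only what shows in the picture. A call takes as long as a camera call. They do not tell look-alikes from the thing itself.
- silhouettes(target, camera): "mask" (420x560 bool, what is visible of it) and "xy" ([column, row] in pixels, amid what is visible of it).
- spot_point(target, camera): "xy" ([column, row] in pixels: a listed point, or the origin of a listed thing).
The state is a dict: "t": time; "joint_positions": joint angles; "dq": joint speeds; "joint_torque": joint torques, N m; "ee_pos": TCP position; "tcp_rot": TCP orientation; "force": force on the tool from outside, world axes, zero at the start; "wrist_torque": the same for the moment, N m; "gripper_width": finger opening in mm; "gripper_force": force on a finger pad.
Only numpy, scipy, OpenCV 4.12 (cv2) and the standard library are available. Lean on these libraries where they do the work, as an engineer would, in place of code of your own. Each camera call takes 0.05 s, during which the arm holds its last target. There are 200 camera calls.

## Working session

There is one attempt and no reset: what is moved stays moved. The work goes in short steps, Python scripts to look and compute and a shell command to move; the robot and the scene stay as the last step left them, time stands still between calls to the robot, and variables do not carry over. Pictures are saved under pics/ and viewed, at most 10 in all, crops included, and the job is handed in when it is done.

```bash
mkdir -p pics; cat > h.py <<'E'
from bench import *
import numpy as np, cv2
def px2w(info,xy,d=None,z=None):
    K=np.array(info["K"]);T=np.array(info["cam_to_world"])
    r=np.array([(xy[0]-K[0,2])/K[0,0],-(xy[1]-K[1,2])/K[1,1],-1.0])
    w=T[:3,:3]@r;o=T[:3,3]
    s=d if d is not None else (z-o[2])/w[2]
    return o+s*w
def snap(cam,fn=None):
    i=camera_info(cam);p,d=snapshot(cam)
    if fn: cv2.imwrite("pics/"+fn,cv2.cvtColor(p,cv2.COLOR_RGB2BGR))
    return i,p,d
E
python3 - <<'E'
from h import *
s=read_state();print(s['t'],s['ee_pos'],s['tcp_rot'],s['force'],s['gripper_width'])
ps={}
for c in("top","scene"):
    i,p,d=snap(c,c+"1.png");ps[c]=p
    print(c,i["K"],np.round(i["cam_to_world"],2).tolist(),[k for k in i])
    for n,z in(("refcas_fin",40),("refcas_nose",7),("mouth",12),("deck",12),("roof",40),("darkcas_fin",40)):
        for r in spot_point(n,c)[:4]:
            print(c,n,np.round(r["xy"],1),round(r["p"],2),px2w(i,r["xy"],z=z).round(0))
E
```

```text
0.0 [ 193.42441464 -646.21085704  230.40847501] [[ 9.58018989e-01  2.86704227e-01 -5.49490971e-04]
 [ 2.86704748e-01 -9.58017604e-01  1.63041492e-03]
 [-5.89751745e-05 -1.71951012e-03 -9.99998520e-01]] [ 0.68689009 -0.1428589   0.0965492 ] 85.38907505959668
top [[445.69747816   0.         279.79567243]
 [  0.         445.69747816 211.80846932]
 [  0.           0.           1.        ]] [[-0.0, 0.98, -0.18, 287.49], [-1.0, -0.0, -0.01, -6.58], [-0.01, 0.18, 0.98, 1202.4], [0.0, 0.0, 0.0, 1.0]] ['K', 'cam_to_world']
top refcas_fin [167.5 240.6] 0.77 [419. 299.  40.]
top refcas_fin [132.9 295.5] 0.74 [278. 381.  40.]
top refcas_fin [262.4 252.7] 0.67 [387.  49.  40.]
top refcas_fin [173.8 192.1] 0.59 [550. 287.  40.]
top refcas_nose [256.7 293.9] 0.98 [281.  65.   7.]
top refcas_nose [207.4 229.3] 0.94 [454. 200.   7.]
top refcas_nose [135.4 338.3] 0.79 [168. 380.   7.]
top refcas_nose [186.3 159.5] 0.7 [650. 265.   7.]
top mouth [283.1 155.6] 0.79 [659.  -5.  12.]
top deck [278.7 201. ] 0.81 [530.   7.  12.]
top deck [274.  156.5] 0.5 [656.  20.  12.]
top roof [276.7 149.1] 0.93 [669. 
[... 313 characters left out ...]
, 'cam_to_world']
scene refcas_fin [344.4 170.5] 0.91 [552. 283.  40.]
scene refcas_fin [307.7 154.1] 0.89 [413. 291.  40.]
scene refcas_fin [260.3 198.7] 0.8 [381.  46.  40.]
scene refcas_fin [219.7 241.8] 0.75 [ 368. -145.   40.]
scene refcas_nose [305.7 183.8] 0.95 [458. 197.   7.]
scene refcas_nose [372.5 194.8] 0.88 [664. 261.   7.]
scene refcas_nose [205.  272.7] 0.86 [ 376. -233.    7.]
scene refcas_nose [260.  122.6] 0.66 [163. 384.   7.]
scene mouth [339.1 259. ] 0.92 [676. -11.  12.]
scene mouth [190.9 357.1] 0.63 [ 489. -434.   12.]
scene deck [298.2 229.3] 0.88 [527.  21.  12.]
scene roof [337.7 248.1] 0.95 [662.   2.  40.]
scene darkcas_fin [235.9 305. ] 0.66 [ 516. -280.   40.]
```

View pics/top1.png

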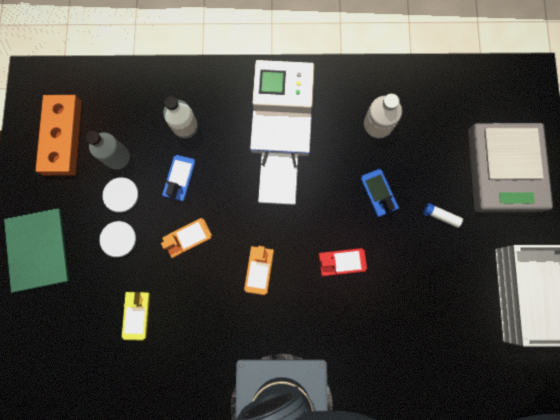

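View pics/scene1.png

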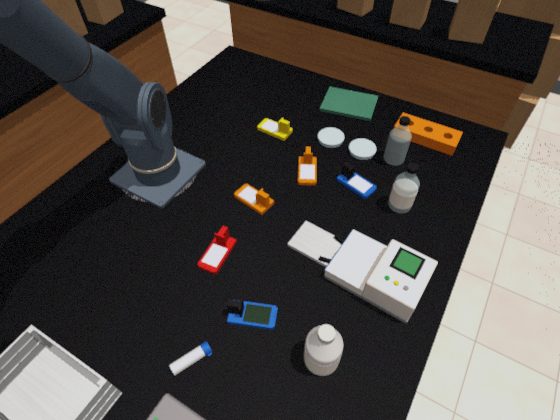

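```bash
python3 -m inch '[[3.9,-3,0,0],[3.9,-3,0,0],[3.9,-3,0,0],[3.9,-3,0,0],[3.9,-3,0,0],[3.9,-3,0,0],[3.9,-3,0,0],[3.9,-3,0,0]]'
python3 -m inch '[[3.9,-3,0,0],[3.9,-3,0,0],[1.75,-4.5,0,0],[1.75,-4.5,0,0],[1.75,-4.5,0,0],[1.75,-4.5,0,0],[1.75,-4.5,0,0],[1.75,-4.5,0,0]]'
python3 - <<'E'
from h import *
s=read_state();print(s['joint_positions'])
i=camera_info("wrist");T=np.array(i["cam_to_world"]);R=s['tcp_rot']
print((R.T@(T[:3,3]-s['ee_pos'])).round(0),(R.T@T[:3,:3]).round(2))
E
```

```text
t: 1.5
ee_pos: [424.6, -325.6, 231.6]
tcp_rot: [[0.958, 0.287, 0.001], [0.287, -0.958, -0.0], [0.0, 0.001, -1.0]]
force: [0.6, -0.4, -0.4]
gripper_width: 85.9
gripper_force: 0.0
t: 2.3
ee_pos: [504.3, 43.2, 231.7]
tcp_rot: [[0.958, 0.287, 0.001], [0.287, -0.958, -0.0], [0.001, 0.0, -1.0]]
force: [0.7, -0.5, 0.5]
gripper_width: 85.4
gripper_force: 0.0
[-0.06881304  0.32682912 -0.14757148  1.87198711  0.05849743  0.94605645
 -1.52308126]
[  79.    0. -143.] [[ 0.    0.95  0.31]
 [ 1.   -0.   -0.  ]
 [-0.    0.31 -0.95]]
```

```bash
python3 -m inch '[[3.3,2.5,0,0],[3.3,2.5,0,0],[3.3,2.5,0,0],[0,0,0,8.3],[0,0,0,8.3],[0,0,0,0],[0,0,0,0]]'
python3 - <<'E'
from h import *
i,p,d=snap("wrist","w1.png")
for n,z in(("mouth",12),("deck",12),("roof",40)):
    for r in spot_point(n,"wrist")[:3]:
        x,y=np.round(r["xy"]).astype(int)
        print(n,np.round(r["xy"],1),round(r["p"],2),px2w(i,r["xy"],z=z).round(1),px2w(i,r["xy"],d=d[y,x]).round(1))
E
```

```text
t: 3.0
ee_pos: [620.6, -1.9, 231.4]
tcp_rot: [[1.0, 0.006, 0.0], [0.006, -1.0, -0.0], [0.0, 0.0, -1.0]]
force: [-0.4, 0.6, -0.2]
gripper_width: 85.2
gripper_force: 0.0
mouth [275.2 131.6] 0.59 [666.8   3.3  12. ] [669.5   2.8  41.4]
deck [269.  258.6] 0.67 [522.5  10.3  12. ] [517.1  10.7   1. ]
roof [276.6 139.3] 0.74 [662.2   1.5  40. ] [659.    1.8  12.1]
roof [270.6 257.2] 0.29 [537.9   7.6  40. ] [518.9   8.8   0.7]
```

View pics/w1.png

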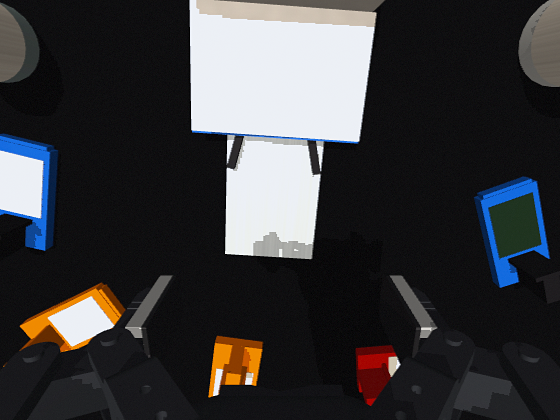

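```bash
cat >> h.py <<'E'
def cloud(i,d):
    v,u=np.mgrid[:420,:560];K=np.array(i["K"]);T=np.array(i["cam_to_world"])
    P=np.stack([(u-K[0,2])/K[0,0],-(v-K[1,2])/K[1,1],-np.ones(u.shape)],-1)*d[...,None]
    return P@T[:3,:3].T+T[:3,3]
E
python3 - <<'E'
from h import *
i,p,d=snap("wrist")
W=cloud(i,d);x,y,z=W[...,0],W[...,1],W[...,2]
white=p.min(2)>120
reg=(abs(y)<130)&(x>450)
print(np.histogram(z[white&reg],bins=[-10,0,4,8,10,12,14,16,20,30,36,38,40,42,44,50]))
for n,m,h in(("deck",white&reg&(x<655)&(abs(z-12)<6),12),("roof",white&reg&(abs(z-40)<6),40)):
    m=cv2.morphologyEx(m.astype(np.uint8),cv2.MORPH_OPEN,np.ones((3,3)))
    n_,l,st,_=cv2.connectedComponentsWithStats(m);k=1+st[1:,4].argmax();m=l==k
    v,u=np.nonzero(m);pts=np.array([px2w(i,(a,b),z=h)[:2] for a,b in zip(u,v)],np.float32)
    r=cv2.minAreaRect(pts);print(n,len(pts),r,cv2.boxPoints(r).round(1).tolist(),np.median(z[m]))
    # side edges: line fit y(x)
    vv=np.unique(v);
    for f in(np.min,np.max):
        e=np.array([px2w(i,(f(u[v==b])+(-.5 if f is np.min else .5),b),z=h)[:2] for b in vv[5:-5]])
        print(cv2.fitLine(e.astype(np.float32),cv2.DIST_HUBER,0,.01,.01).ravel().round(4))
    # front edge
    uu=np.unique(u);e=np.array([px2w(i,(a,v[u==a].max()+.5),z=h)[:2] for a in uu[6:-6]])
    print('front',cv2.fitLine(e.astype(np.float32),cv2.DIST_HUBER,0,.01,.01).ravel().round(4))
E
```

```text
(array([   51,    66,     0,    17,  3782,  6319,    89,     3,    21,
           0,    88, 10207, 12685,   174,     0]), array([-10,   0,   4,   8,  10,  12,  14,  16,  20,  30,  36,  38,  40,
        42,  44,  50]))
deck 9589 ((591.0309448242188, 7.5902862548828125), (99.93656158447266, 130.8082733154297), 86.54695892333984) [[522.7000122070312, -38.29999923706055], [653.2999877929688, -46.20000076293945], [659.2999877929688, 53.5], [528.7999877929688, 61.400001525878906]] 12.241477985172708
[ 9.967000e-01 -8.100000e-02  5.815166e+02  5.789890e+01]
[ 9.998000e-01 -2.180000e-02  5.771745e+02 -4.095490e+01]
front [5.840000e-02 9.983000e-01 5.254975e+02 8.068800e+00]
roof 23142 ((720.4526977539062, -0.38155364990234375), (159.92694091796875, 110.20112609863281), 86.502685546875) [[660.5999755859375, -76.80000305175781], [770.5999755859375, -83.5999984741211], [780.2999877929688, 76.0999984741211], [670.2999877929688, 82.80000305175781]] 40.104539003926504
[ 9.98300e-01 -5.82000e-02  7.14216e+02  8.01278e+01]
[ 9.98200e-01 -6.02000e-02  7.28010e+02 -8.08419e+01]
front [ 6.050000e-02  9.982000e-01  6.645331e+02 -1.222640e+01]
```

```bash
python3 -m inch '[[-1.25,-4.8,0,0],[-1.25,-4.8,0,0],[-1.25,-4.8,0,0],[-1.25,-4.8,0,0],[-1.25,-4.8,0,6.1],[-1.25,-4.8,0,6.1],[0,0,0,0],[0,0,0,0]]'
python3 - <<'E'
from h import *
s=read_state();print(s['joint_positions'].round(2),s['ee_pos'].round(1))
i,p,d=snap("wrist","w2.png")
for n,z in(("refcas_fin",40),("refcas_nose",7),("bottle_a",0),("bottle_b",0)):
    for r in spot_point(n,"wrist")[:2]:
        print(n,np.round(r["xy"],1),round(r["p"],2),px2w(i,r["xy"],z=z).round(1))
W=cloud(i,d);z=W[...,2];P=p.astype(int)
blue=(P[...,2]>P[...,0]+50)&(P[...,2]>P[...,1]+20)&(abs(z-14)<5)
white=(P.min(2)>150)&(abs(z-14)<6)
m=cv2.morphologyEx((blue|white).astype(np.uint8),cv2.MORPH_OPEN,np.ones((3,3)))
n_,l,st,_=cv2.connectedComponentsWithStats(m);k=1+st[1:,4].argmax();v,u=np.nonzero(l==k)
pts=np.array([px2w(i,(a,b),z=14)[:2] for a,b in zip(u,v)],np.float32)
r=cv2.minAreaRect(pts);print(st[k],r,cv2.boxPoints(r).round(1).tolist(),np.median(z[l==k]))
f=(abs(W[...,0]-545)<60)&(abs(W[...,1]-285)<50)&(z>50)&(z<65)
print('fin',f.sum(),W[f].mean(0),W[f].min(0),W[f].max(0))
f2=W[f][:,:2].astype(np.float32);r=cv2.minAreaRect(f2);print(r)
i,p,d=snap("top");W=cloud(i,d)
for n in("bottle_a","bottle_b"):
    for r in spot_point(n,"top")[:2]: print(n,px2w(i,r["xy"],z=0).round(0),r["p"])
E
```

```text
t: 4.05
ee_pos: [549.8, 288.4, 231.2]
tcp_rot: [[0.979, -0.206, -0.0], [-0.206, -0.979, -0.0], [-0.0, 0.0, -1.0]]
force: [0.1, -1.4, -0.1]
gripper_width: 85.5
gripper_force: 0.0
[-0.54  0.49 -0.03  1.59  0.01  1.06 -2.35] [549.8 288.4 231.2]
refcas_fin [520.6 277.6] 0.93 [391.1  53.4  40. ]
refcas_fin [301.5 300.9] 0.89 [411.6 292.9  40. ]
refcas_nose [369.7 239.7] 0.76 [454.  202.7   7. ]
refcas_nose [492.1 342.6] 0.6 [279.2  66.9   7. ]
bottle_a [ 99.9 102.1] 0.77 [661.7 455.4   0. ]
bottle_a [546.4 141.8] 0.55 [524.9   1.3   0. ]
bottle_b [ 99.9 102.1] 0.77 [661.7 455.4   0. ]
bottle_b [546.4 141.8] 0.55 [524.9   1.3   0. ]
[ 497    0   63  151 7745] ((594.8897094726562, 29.230714797973633), (62.92948532104492, 137.26687622070312), 89.24111938476562) [[525.7999877929688, -1.2999999523162842], [663.0999755859375, -3.0999999046325684], [663.9000244140625, 59.79999923706055], [526.7000122070312, 61.599998474121094]] 12.355021511796451
fin 775 [560.07225641 291.16859376  59.76402663] [538.61010778 273.46173585  50.0120303 ] [577.66568196 303.5013209   63.16236925]
((557.1813354492188, 291.91839599609375), (29.573923110961914, 35.30774688720703), 76.18524932861328)
bottle_a [743. 278.   0.] 0.96
bottle_b [743. 278.   0.] 0.96
```

View pics/w2.png

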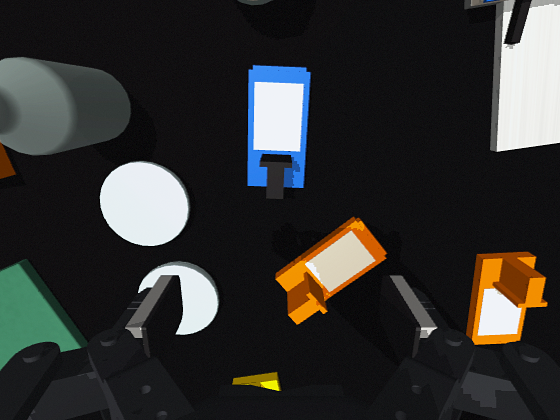

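```bash
cat > cas.py <<'E'
from h import *
def cas(i,p,d,c,h=0):
    W=cloud(i,d);z=W[...,2];P=p.astype(int)
    near=np.hypot(W[...,0]-c[0],W[...,1]-c[1])<110
    blue=(P[...,2]>P[...,0]+50)&(P[...,2]>P[...,1]+20)
    m=near&(abs(z-14-h)<4)&(blue|(P.min(2)>150))
    m=cv2.morphologyEx(m.astype(np.uint8),cv2.MORPH_OPEN,np.ones((3,3)))
    n_,l,st,_=cv2.connectedComponentsWithStats(m);k=1+st[1:,4].argmax();m=l==k;v,u=np.nonzero(m)
    pts=np.array([px2w(i,(a,b),z=14+h)[:2] for a,b in zip(u,v)],np.float32)
    r=cv2.minAreaRect(pts);print(st[k],r,cv2.boxPoints(r).round(1).tolist(),np.median(z[m]))
    f=near&(z>54+h)&(z<64+h)&(P.max(2)<80)
    pts=np.array([px2w(i,(b,a),z=60+h)[:2] for a,b in zip(*np.nonzero(f))],np.float32)
    print('fintop',len(pts),np.median(z[f]),cv2.minAreaRect(pts))
E
python3 - <<'E'
from cas import *
i,p,d=snap("wrist");cas(i,p,d,(590,280))
E
```

```text
[ 245   68   62  121 6254] ((598.2612915039062, 281.46539306640625), (60.00525665283203, 119.81820678710938), 75.90452575683594) [[532.7999877929688, 267.0], [649.0999755859375, 237.8000030517578], [663.7000122070312, 296.0], [547.5, 325.20001220703125]] 14.461497657716563
fintop 715 60.120825269004115 ((557.4824829101562, 291.1549072265625), (27.715187072753906, 36.220516204833984), 76.62171936035156)
```

```bash
python3 -m inch '[[0.39,-0.49,1,2.2],[0,0,4,0],[0,0,4,0],[0,0,4,0],[0,0,4,0],[0,0,3,0],[0,0,0.9,0],[0,0,0,0]]'
python3 - <<'E'
from cas import *
i,p,d=snap("wrist","w3.png");cas(i,p,d,(590,280))
E
```

```text
t: 5.3
ee_pos: [554.9, 290.4, 21.4]
tcp_rot: [[0.969, -0.248, -0.002], [-0.248, -0.969, -0.001], [-0.002, 0.001, -1.0]]
force: [-0.1, 0.2, 0.7]
gripper_width: 85.4
gripper_force: 0.0
[  198    32   151   267 30966] ((598.3885498046875, 281.5103759765625), (60.05976104736328, 119.77091217041016), 75.85131072998047) [[533.0, 267.0], [649.0999755859375, 237.8000030517578], [663.7999877929688, 296.0], [547.7000122070312, 325.29998779296875]] 14.448412225953007
fintop 6645 60.03967630076002 ((558.4334106445312, 288.90545654296875), (116.46196746826172, 38.94599533081055), 76.7809066772461)
```

View pics/w3.png

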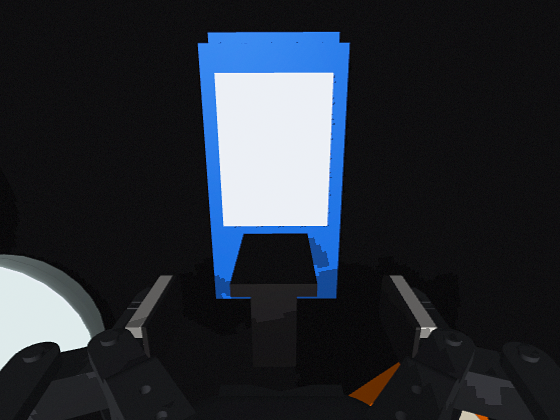

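```bash
python3 -m inch '[[0,-0.2,0,0],[0,0,0,0]]' && python3 -m inch '[[0,0,0,0],[0,0,0,0],[0,0,0,0],[0,0,0,0],[0,0,0,0],[0,0,0,0],[0,0,0,0],[0,0,0,0]]' 0 40
```

```text
t: 5.55
ee_pos: [556.9, 293.7, 24.1]
tcp_rot: [[0.969, -0.247, 0.003], [-0.247, -0.969, 0.002], [0.002, -0.002, -1.0]]
force: [1.1, 0.5, 0.4]
gripper_width: 85.5
gripper_force: 0.0
t: 6.35
ee_pos: [555.9, 292.9, 22.4]
tcp_rot: [[0.969, -0.248, 0.0], [-0.248, -0.969, 0.0], [0.0, -0.0, -1.0]]
force: [-0.4, -0.8, 2.2]
gripper_width: 15.8
gripper_force: 39.6
```

```bash
python3 -m inch '[[0,0,-2,0],[0,0,-4,0],[0,0,-4,0],[0.5,4.7,0,0],[0.5,4.7,0,0],[0.5,4.7,0,0],[0.5,4.7,0,0],[0.5,4.7,0,0]]'
python3 -m inch '[[0.5,4.7,0,0],[0,0,0,-5.45],[0,0,0,-5.45],[0,0,0,0],[0,0,0,0],[0,0,0,0]]'
python3 - <<'E'
from cas import *
i,p,d=snap("wrist","w4.png");s=read_state();h=s['ee_pos'][2]-22.4;print(s['ee_pos'].round(1),s['joint_positions'].round(2));cas(i,p,d,(560,10),h)
E
```

```text
t: 7.15
ee_pos: [520.9, 57.0, 122.1]
tcp_rot: [[0.969, -0.247, -0.001], [-0.247, -0.969, -0.0], [-0.001, 0.0, -1.0]]
force: [1.5, -1.1, -2.4]
gripper_width: 16.0
gripper_force: 39.6
t: 7.75
ee_pos: [515.0, 12.4, 122.1]
tcp_rot: [[0.998, -0.062, -0.0], [-0.062, -0.998, 0.0], [-0.0, -0.0, -1.0]]
force: [-0.6, 0.4, -2.3]
gripper_width: 15.5
gripper_force: 39.9
[515.   12.5 122.1] [-0.05  0.48 -0.09  1.99  0.07  0.68 -1.82]
[  205    34   151   264 29989] ((558.6580810546875, 9.310768127441406), (60.09615707397461, 119.3955078125), 86.54876708984375) [[497.29998779296875, -17.100000381469727], [616.4000244140625, -24.299999237060547], [620.0999755859375, 35.70000076293945], [500.8999938964844, 42.900001525878906]] 114.21237280406416
fintop 5680 159.8645261366176 ((521.1035766601562, 11.86143684387207), (42.275634765625, 42.76898193359375), 43.37272262573242)
```

View pics/w4.png

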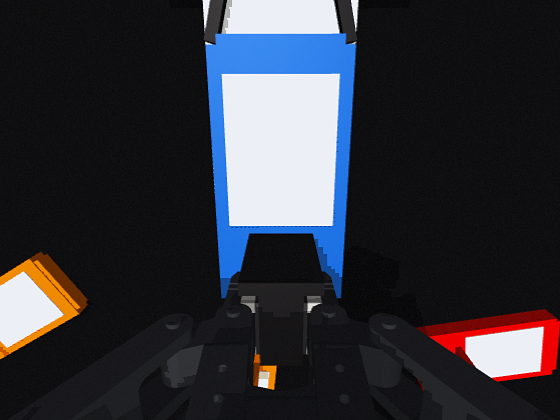

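```bash
python3 -m inch '[[0,0,3,0],[0,0,3,0],[0,0,1.8,0],[0,0,0.5,0],[0,0,0.2,0],[0,0,0,0],[0,0,0,0]]'
python3 -m inch '[[0,0,0.1,0],[0,0,0.1,0],[0,0,0,0],[0,0,0,0]]'
```

```text
t: 8.5
ee_pos: [515.8, 12.2, 38.2]
tcp_rot: [[0.998, -0.06, 0.002], [-0.06, -0.998, 0.0], [0.002, -0.0, -1.0]]
force: [-0.7, -0.4, -1.9]
gripper_width: 15.5
gripper_force: 39.8
t: 8.9
ee_pos: [515.2, 12.1, 35.4]
tcp_rot: [[0.998, -0.06, 0.0], [-0.06, -0.998, 0.0], [0.0, -0.0, -1.0]]
force: [0.0, -0.5, -2.6]
gripper_width: 15.5
gripper_force: 39.8
```

```bash
for k in 1; do python3 -m inch '[[0,0,0.05,0],[0,0,0,0],[0,0,0,0]]'; python3 -m inch '[[0,0,0.05,0],[0,0,0,0],[0,0,0,0]]'; done | grep -E "ee_pos|force:"
```

```text
ee_pos: [515.1, 12.1, 34.8]
force: [-0.4, -0.3, -2.7]
gripper_force: 39.8
ee_pos: [515.1, 12.1, 34.3]
force: [0.3, -0.7, -1.1]
gripper_force: 40.0
```

```bash
python3 -m inch '[[0,0,0.04,0],[0,0,0,0],[0,0,0,0]]' | grep -E "ee_pos|force:"
```

```text
ee_pos: [515.1, 12.1, 34.3]
force: [-1.6, -0.3, 5.9]
gripper_force: 41.1
```

```bash
python3 -m inch '[[0.3,0,-0.02,0],[0.5,0,0,0],[0.5,0,0,0],[0.5,0,0,0],[0.5,0,0,0],[0.5,0,0,0],[0.2,0,0,0],[0,0,0,0]]' | grep -E "t:|ee_pos|rot|orce:"
```

```text
t: 10.6
ee_pos: [545.0, 10.3, 34.3]
tcp_rot: [[0.998, -0.06, -0.0], [-0.06, -0.998, -0.0], [-0.0, 0.0, -1.0]]
force: [-2.0, 0.7, 5.6]
gripper_force: 41.1
```

```bash
python3 -m inch '[[0.3,0,-0.02,0],[0.5,0,0,0],[0.5,0,0,0],[0.5,0,0,0],[0.5,0,0,0],[0.3,0,0,0],[0.2,0,0,0],[0,0,0,0]]' | grep -E "t:|ee_pos|rot|orce:"
python3 -m inch '[[0.3,0,0,0],[0.4,0,0,0],[0.4,0,0,0],[0.4,0,0,0],[0.3,0,0,0],[0.2,0,0,0],[0,0,0,0]]' | grep -E "t:|ee_pos|rot|orce:"
```

```text
t: 11.4
ee_pos: [573.5, 8.6, 34.4]
tcp_rot: [[0.998, -0.06, 0.0], [-0.06, -0.998, -0.0], [0.0, 0.0, -1.0]]
force: [-2.3, 0.0, 3.8]
gripper_force: 40.8
t: 12.1
ee_pos: [593.4, 7.4, 34.3]
tcp_rot: [[0.998, -0.06, 0.0], [-0.06, -0.998, 0.0], [0.0, -0.0, -1.0]]
force: [-2.2, 0.4, 5.0]
gripper_force: 40.9
```

```bash
python3 -m inch '[[0.15,0,-0.01,0],[0.15,0,0,0],[0.15,0,0,0],[0.15,0,0,0],[0.1,0,0,0],[0,0,0,0]]' | grep -E "t:|ee_pos|force:"
python3 -m inch '[[0.1,0,0,0],[0.1,0,0,0],[0.1,0,0,0],[0,0,0,0]]' | grep -E "t:|ee_pos|force:"
```

```text
t: 12.7
ee_pos: [600.3, 7.0, 34.4]
tcp_rot: [[0.998, -0.06, 0.0], [-0.06, -0.998, 0.0], [0.0, -0.0, -1.0]]
force: [-1.8, 1.2, 2.0]
gripper_force: 40.7
t: 13.1
ee_pos: [603.2, 6.8, 34.4]
tcp_rot: [[0.998, -0.06, 0.0], [-0.06, -0.998, 0.0], [0.0, -0.0, -1.0]]
force: [-1.4, 1.1, 1.9]
gripper_force: 40.6
```

```bash
python3 -m inch '[[0.1,0,0,0],[0.1,0,0,0],[0.1,0,0,0],[0,0,0,0]]' | grep -E "ee_pos|force:"
```

```text
ee_pos: [606.3, 6.7, 34.4]
force: [-1.5, -0.2, 1.6]
gripper_force: 40.6
```

```bash
python3 -m inch '[[0.1,0,0,0],[0.1,0,0,0],[0.1,0,0,0],[0,0,0,0]]' | grep -E "ee_pos|force:"
```

```text
ee_pos: [609.2, 6.5, 34.4]
force: [-1.1, 0.5, 1.2]
gripper_force: 40.5
```

```bash
python3 -m inch '[[0.1,0,0,0],[0.1,0,0,0],[0,0,0,0]]' | grep -E "ee_pos|^force:"
```

```text
ee_pos: [611.2, 6.3, 34.4]
force: [-1.4, 0.3, 1.4]
```

```bash
python3 -m inch '[[0.1,0,0,0],[0.1,0,0,0],[0,0,0,0]]' | grep -E "ee_pos|^force:"
```

```text
ee_pos: [613.2, 6.2, 34.4]
force: [-1.4, 0.7, 0.9]
```

```bash
python3 -m inch '[[0.1,0,0,0],[0.1,0,0,0],[0,0,0,0]]' | grep -E "ee_pos|^force:"
```

```text
ee_pos: [615.2, 6.1, 34.4]
force: [-0.6, -0.3, -0.4]
```

```bash
python3 -m inch '[[0.1,0,0.01,0],[0.1,0,0,0],[0,0,0,0]]' | grep -E "ee_pos|^force:"
```

```text
ee_pos: [617.1, 6.0, 34.4]
force: [-2.4, 1.0, 2.6]
```

```bash
python3 -m inch '[[0.1,0,0,0],[0.1,0,0,0],[0,0,0,0]]' | grep -E "ee_pos|^force:"
```

```text
ee_pos: [619.1, 5.9, 34.4]
force: [-2.8, -0.1, 4.2]
```

```bash
python3 -m inch '[[0.1,0,0,0],[0.1,0,0,0],[0,0,0,0]]' | grep -E "ee_pos|^force:"
```

```text
ee_pos: [621.0, 5.8, 34.4]
force: [-3.2, 0.2, 5.3]
```

```bash
python3 -m inch '[[0.1,0,-0.02,0],[0.1,0,0,0],[0,0,0,0]]' | grep -E "ee_pos|^force:"
```

```text
ee_pos: [623.3, 5.6, 34.4]
force: [-0.7, -0.0, 1.4]
```

```bash
python3 -m inch '[[0.1,0,0,0],[0.1,0,0,0],[0,0,0,0]]' | grep -E "ee_pos|^force:"
```

```text
ee_pos: [624.6, 5.5, 34.4]
force: [-3.2, 0.3, 2.3]
```

```bash
python3 -m inch '[[0.1,0,0,0],[0.1,0,0,0],[0,0,0,0]]' | grep -E "ee_pos|^force:"
```

```text
ee_pos: [625.5, 5.5, 34.4]
force: [-8.6, 0.5, 5.7]
```

```bash
python3 -m inch '[[0.05,0,-0.01,0],[0.05,0,0,0],[0,0,0,0],[0,0,0,0],[0,0,0,0]]' | grep -E "t:|ee_pos|orce:"
```

```text
t: 17.1
ee_pos: [626.0, 5.5, 34.4]
tcp_rot: [[0.998, -0.06, -0.004], [-0.06, -0.998, -0.0], [-0.004, 0.0, -1.0]]
force: [-9.4, 1.7, 5.8]
gripper_force: 41.2
```

```bash
python3 -m inch '[[0,0,0,0],[0,0,0,0],[0,0,0,0],[0,0,0,0],[0,0,0,0],[0,0,0,0]]' 1 | grep -E "t:|ee_pos|orce:|width"
python3 - <<'E'
from cas import *
i,p,d=snap("wrist","w5.png");cas(i,p,d,(640,5),12)
E
```

```text
t: 17.7
ee_pos: [628.0, 5.3, 34.6]
tcp_rot: [[0.998, -0.06, 0.0], [-0.06, -0.998, 0.0], [0.0, -0.0, -1.0]]
force: [0.6, 0.2, -0.4]
gripper_width: 85.6
gripper_force: 0.0
[ 215  206  130   98 7220] ((634.3467407226562, 4.728847503662109), (60.085174560546875, 51.585113525390625), 86.54920196533203) [[606.7999877929688, -23.700000762939453], [658.2999877929688, -26.799999237060547], [661.9000244140625, 33.20000076293945], [610.4000244140625, 36.29999923706055]] 26.41694747371021
fintop 6445 72.05736869274789 ((627.8721923828125, 4.858367919921875), (116.8071060180664, 39.075618743896484), 86.53761291503906)
```

View pics/w5.png

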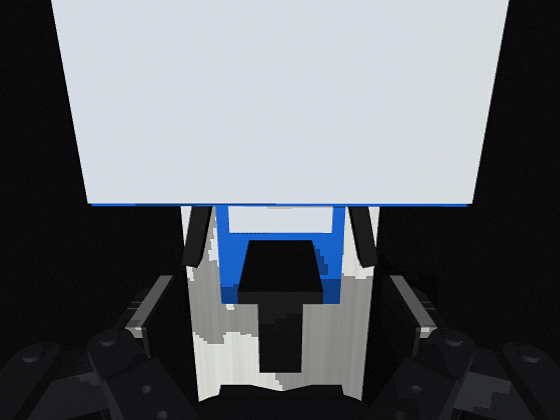

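```bash
python3 -m inch '[[0,0,-1,0],[0,0,-3,0],[0,0,-4,0],[0,0,-4,0],[0,0,-4,0],[0,0,-2,0],[0,0,0,0],[0,0,0,0]]' | grep -E "t:|ee_pos|orce:"
python3 - <<'E'
from cas import *
i,p,d=snap("wrist","w6.png");cas(i,p,d,(640,5),12)
print(job_done())
E
```

```text
t: 18.55
ee_pos: [627.8, 5.3, 215.3]
tcp_rot: [[0.998, -0.06, 0.001], [-0.06, -0.998, 0.0], [0.001, -0.0, -1.0]]
force: [-0.7, 0.2, -0.9]
gripper_force: 0.0
[ 250  148   62   54 2400] ((635.2152709960938, 4.657405853271484), (60.049659729003906, 52.960426330566406), 86.56575775146484) [[607.0, -23.700000762939453], [659.7999877929688, -26.899999618530273], [663.4000244140625, 33.0], [610.5999755859375, 36.20000076293945]] 26.405008005928494
fintop 848 72.04974527478038 ((626.5394287109375, 4.884721755981445), (28.11308479309082, 35.82443618774414), 86.56843566894531)
the job is handed in; nothing more can be done
None
```

The white-tiled blue cassette is in the analyser's slot: I pressed it onto the sprung stop with about 9 N, released it with its nose about 63 mm past the mouth, lifted the arm clear, and handed the job in at about 18.6 s (no verdict came back).

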